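# Ease the spring clip off a printer's feed shaft

## Task

Take the spring clip off the feed shaft held in the stand: pick up the thin-bladed plastic wedge (not the blunt-nosed block beside it, which stays where it is), lay its blade on the shaft and slide it under the clip's turned-up lip so that the clip is spread out of its notch, then push on until the clip comes off the shaft's free end and let it drop into the catch tray below. Afterwards stand the wedge back down on the bench top, clear of the stand, and let go of it.

Things in the scene. Friction and masses are not known exactly. Their poses are not given: they have to be found in the camera images.
- stand: Fixed grey stand with a level steel shaft, 24 mm round. Origin on the bench below the shaft; x along it to its free end, z up. Shaft axis y=0, z=85 mm (top line z=97), x=-125 to +120. Top is bare from x=-70 to the clip; rubber roller, 34 mm diameter, x=-117 to -75; end plate 60 wide, 100 high at x=-130. Base plate 12 high, x=-145 to +95, y=-50 to +50, then the black catch tray.
- shaft_end (a point): Centre of the shaft's bare free end face (axes as the stand's). The open tray below is fixed to the stand: from 20 mm behind this point to 140 mm ahead in x, 60 mm to each side, walls 32 mm high. Pushed until the wedge's shoulder is 20 mm past this end face, the nose-heavy clip tips off the blade into the tray; then draw the wedge back level by 60 mm before lifting it.
- clip: Steel spring clip straddling the shaft, open below, feet locked in notches. Origin: on the crown's underside, midway between the legs, at the start on the shaft's top at stand x=75 mm; axes as the stand's. Crown x=-4 to 8, 47 wide, 3 thick; flat tongue ahead to a rolled end, 10 high, at x=43; two sprung legs 42 apart inside, 24 long. Raising it 5 to 10 at the legs frees the feet; then it slides to +x. Push about 15 N. 0.066 kg.
- clip_lip (a point): End of the clip's turned-up lip, underside, on its -x side, 17 mm from the clip's origin and about 6 mm above the shaft's top; the lip is 40 mm wide, sloping up at 25 degrees. The wedge's tip enters below it, resting on or up to 2 mm above the shaft.
- wedge: Grey plastic wedge on its flat underside. Origin: on the underside, below the handle's middle; x to the thin tip, z up. Foot block x=-20 to +20 mm, 22 wide, 20 high; its front face is the shoulder that pushes the clip. Handle above it 24 (x) x 20 (y) mm, to z=61; grip across y at z=42. Blade 22 wide, 7 high from x=20 to 33, ramp down to 1.5 high at the tip, x=47. About 0.12 kg.
- blunt: Blunt pusher block, to be left where it is: same grey plastic, handle and foot as the wedge, but its nose is a square bar 20 mm high and 22 mm wide right to its end at x=47 mm. Origin and axes as the wedge's.
There are look-alikes about, which are no part of the job. Leave any orange or turquoise look-alike of the wedge alone. What is shaped like the clip but pink is not meant.

How it is judged (in metres and radians):
On the way:
1. the wedge under the clip holds it raised out of its notch while it is still on the shaft (z of clip in the frame of stand above 0.0995 m and x of clip in the frame of stand between 0.06 and 0.12 m and contact force between wedge and clip above 0.3 N and z of wedge in the frame of stand above 0.085 m), for 0.06 s.
At the end, for the whole second after the job is handed in: The clip lies at rest in the catch tray: its origin 100 to 260 mm along the stand's x, within 60 mm of the shaft's line, less than 55 mm above the bench. The wedge stands at rest on the bench top, underside within 12 mm of it, upright within 11 degrees, not touching the stand (x of clip in the frame of stand between 0.1 and 0.26 m and y of clip in the frame of stand between -0.06 and 0.06 m and z of clip in the frame of stand below 0.055 m and linear speed of each of clip, wedge below 0.03 m/s and height (world z) of wedge below 0.012 m and angle between wedge's own z axis and vertical below 0.2 rad and contact force between wedge and stand below 0.1 N).
It fails at once if the blunt block is moved more than 30 mm (distance of blunt from where it was at the start of the episode above 0.03 m).
It also fails if it takes over 48 s, if anything falls off the work surface, if the arm or the gripper's body presses on something with over 40 N, if the wrist force passes 120 N, or if a joint passes its speed limit or range.

## Robot

A 6-joint arm with a two-finger parallel gripper is mounted at the origin on the work surface. World frame = base frame: x ahead of the robot, y to its left, z up, the work surface at z = 0. Lengths are in m, angles in degrees, forces in N, time in s.
With the tool pointing down it reaches from about 0.4 to 0.825 m from the base axis. Payload 7 kg.
Tool frame: the origin (TCP) lies between the finger pads; the fingertips stand 17 mm ahead of it and the grasp point (between the pads) lies 2 mm behind it; x points along the fingers, y is the direction in which the jaws open and shut, and the axes are right-handed (so a half turn about x gives the same grasp; the last joint's range is limited). The gripper opens to 88 mm and grips with 3 to 60 N. Pads are 19 mm wide; open, the fingers measure 130 mm over their backs; the gripper's body (78 mm by 193 mm) begins 47 mm behind the grasp point.
Start: joints at [-56.316, 20.546, 0.682, 0, -70.136, -16.507], TCP at [0.199, -0.645, 0.208] pointing down, gripper open.
Joint ranges: [-176.03, 176.03], [-82.01, 121.73], [-58.28, 71.71], [-173.87, 95.51], [-174.79, -0.11], [-173.66, 173.66]. Speed limits (degrees/s): [136.94, 136.94, 172.46, 180, 180, 180].

## Interface

Orientations are given as [roll, pitch, yaw] about the fixed x, y, z axes, in that order (R = Rz(yaw) Ry(pitch) Rx(roll)).
In Python, from plant import r gives the robot as it stands.
- The arm moves only by the shell command python3 -m jog 'ROWS' [FORCE]. ROWS is a JSON object of lists of equal length, an entry for each row: "fingers": the opening, from 0 (shut) to 1 (fully open); "dp": the shift along the tool's x, y, z in mm, a list of three; "twist": the turn about the tool's x in degrees. In form: {"fingers": [fingers, ...], "dp": [[dx, dy, dz], ...], "twist": [twist, ...]}. A call has exactly 5 rows; each row is the pose to reach, as a shift and turn from the pose measured when the call began, along the tool's axes at that moment; what a row does not reach only later rows make up. A row lasts 1/10 s, in which the tool goes at most 50 mm and 8.59 degrees, less where a joint would pass 70% of its speed; a pose out of reach is approached as far as the arm can. A call with a gripper value outside its range is refused whole. The fingers move at their own pace and stop on an object; FORCE is the grip in N (left out, the last holds). Time passes only in rows, so rows that repeat a pose let the fingers close, or fill a call up. It gives the time, the measured TCP pose, the force and the opening at its end, in the units of the state.
- r.get_state(): the state, without advancing time (a new reading comes with each control period).
- r.capture(name): name is "side" or "top" or "wrist"; returns a dict with "frame" (420x560x3 uint8, red, green, blue), "intrinsics" (3x3 intrinsics, pixels), "pose" (4x4, takes a point from camera to world coordinates). Camera axes: x right, y down, z forward; pixel columns grow to the right and rows downward; lengths in m; the calibration is good to about 2 mm. The wrist camera is an equidistant fisheye: a pixel r from the principal point sees the ray r / f radians off the axis. A picture is of the moment at which its call begins. There is no depth.
- r.close_job(): hands the job in, once; it reports no verdict.
The state is a dict: "time_s": time; "joints": joint angles; "qd": joint speeds; "joint_torque": joint torques, N m; "tcp_pos": TCP position; "eef_rot": TCP orientation; "contact_force": force on the tool from outside, world axes, zero at the start; "moment": the same for the moment, N m; "gripper_width": finger opening in m.
Only numpy, scipy, OpenCV 4.12 (cv2) and the standard library are available. Lean on these libraries where they do the work, as an engineer would, in place of code of your own. Each camera call takes 0.05 s, during which the arm holds its last target. There are 200 camera calls.

## Working session

There is one attempt and no reset: what is moved stays moved. The work goes in short steps, Python scripts to look and compute and a shell command to move; the robot and the scene stay as the last step left them, time stands still between calls to the robot, and variables do not carry over. Pictures are saved under pics/ and viewed, on a budget of 10 in all, crops included, one or two more only if the job needs it, and the job is handed in when it is done.

```bash
ls; mkdir -p pics
python3 - <<'E'
from plant import r
import cv2,numpy as np
for n in("top","side"):
    c=r.capture(n); cv2.imwrite(f"pics/{n}0.png",c["frame"][:,:,::-1]); np.savez(f"{n}0.npz",**c)
    print(n,c["intrinsics"].tolist(),c["pose"].round(4).tolist())
print(r.get_state())
E
```

```text
pics
top [[488.9846773553019, 0.0, 279.5410743024782], [0.0, 488.9846773553019, 213.78078208615074], [0.0, 0.0, 1.0]] [[0.0225, -0.9913, 0.1296, 0.4362], [-0.9997, -0.0241, -0.0105, -0.0503], [0.0135, -0.1293, -0.9915, 1.0782], [0.0, 0.0, 0.0, 1.0]]
side [[501.47245626847945, 0.0, 282.43980273511676], [0.0, 501.47245626847945, 198.9617477070995], [0.0, 0.0, 1.0]] [[-0.9712, -0.1561, 0.1802, 0.3611], [-0.2382, 0.6041, -0.7605, 0.8393], [0.0098, -0.7815, -0.6238, 0.835], [0.0, 0.0, 0.0, 1.0]]
{'time_s': 0.1, 'joints': array([-5.63160484e+01,  2.05877736e+01,  6.39604214e-01, -1.67494935e-02,
       -7.01366097e+01, -1.65077210e+01]), 'qd': array([-0.03139832, -0.11535218,  0.07897369, -0.02343433, -0.07920645,
       -0.03248888]), 'joint_torque': array([-2.97608225e-03, -5.84162736e+01,  2.93748701e+01,  7.01567575e+00,
        1.01236129e-02, -8.56055203e-05]), 'tcp_pos': array([ 0.19917432, -0.64446193,  0.20761893]), 'eef_rot': array([ 95.98711588,  89.91377056, 113.15764368]), 'contact_force': array([ 0.58374339, -0.05392043,  0.76045595]), 'moment': array([-0.04843942,  0.03388875, -0.04491117]), 'gripper_width': 0.08783087891425528}
```

View pics/top0.png

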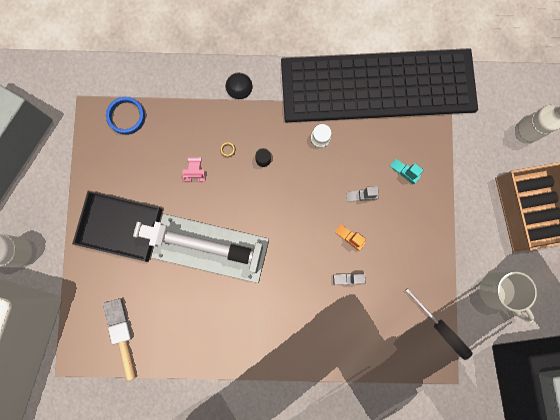

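View pics/side0.png

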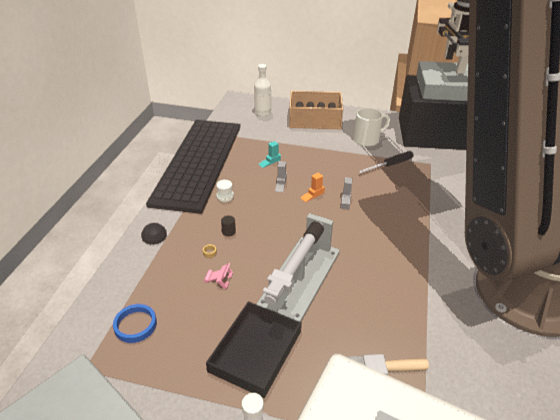

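Grey candidates are at top-view (363,194) and (349,279), which are (282,175) and (347,192) in the side view. Orange (351,238), turquoise (407,171) and the pink clip (194,170) are decoys. I'll enlarge both greys and the clip.

Run:
```python
import cv2,numpy as np
t=cv2.imread("pics/top0.png");s=cv2.imread("pics/side0.png")
f=lambda im,x,y,w,h:cv2.resize(im[y:y+h,x:x+w],(400,300),interpolation=cv2.INTER_CUBIC)
a=np.hstack([f(t,335,176,48,36),f(t,325,261,48,36)])
b=np.hstack([f(s,262,150,100,75),f(t,130,200,140,105)])
cv2.imwrite("pics/crop1.png",np.vstack([a,b]))
```

```text
(no output)
```

View pics/crop1.png

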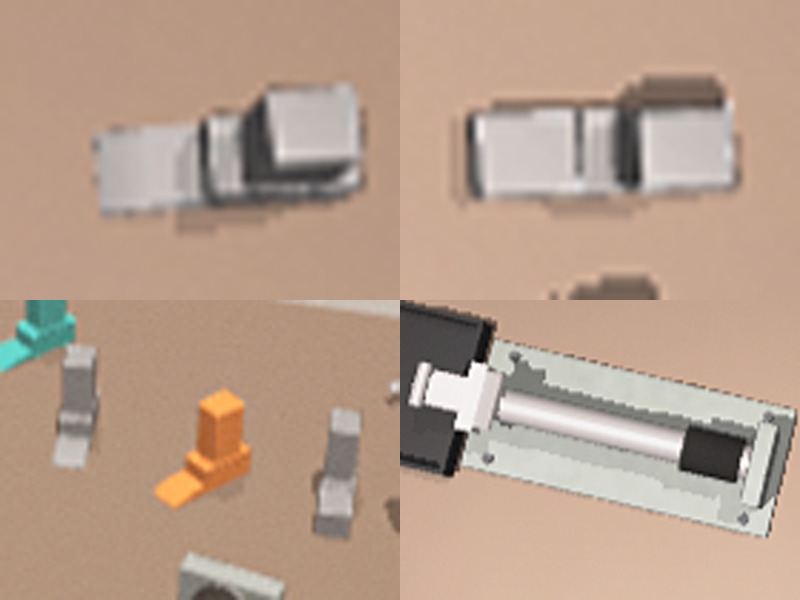

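The wedge is the one at (363,194): thin blade, bright tip edge at (347,197). The one at (349,279) has a dark, full-height nose face, so it's the blunt block. Next I'll work out the poses from the picked points.

```bash
cat > h.py <<'E'
import numpy as np, cv2
from scipy.optimize import least_squares
def proj(c,P):
    K,T=c["intrinsics"],c["pose"]; q=(np.atleast_2d(P)-T[:3,3])@T[:3,:3]
    return q[:,:2]/q[:,2:]*K[0,0]+K[:2,2]
def fproj(c,P):  # fisheye
    K,T=c["intrinsics"],c["pose"]; q=(np.atleast_2d(P)-T[:3,3])@T[:3,:3]
    n=np.linalg.norm(q[:,:2],axis=1,keepdims=True); th=np.arctan2(n,q[:,2:])
    return q[:,:2]/n*th*K[0,0]+K[:2,2]
def w(p,L):  # p=x,y,yaw(rad)
    L=np.atleast_2d(L).astype(float)/1000; c,s=np.cos(p[2]),np.sin(p[2])
    return np.c_[p[0]+c*L[:,0]-s*L[:,1],p[1]+s*L[:,0]+c*L[:,1],L[:,2]]
def fit(obs,p0):  # obs: list of (cam,projfn,localpts,pixels)
    f=lambda p:np.concatenate([(pf(c,w(p,L))-np.array(u)).ravel() for c,pf,L,u in obs])
    s=least_squares(f,p0,loss="soft_l1"); return s.x,f(s.x).reshape(-1,2).round(1)
E
python3 - <<'E'
from h import *
t=np.load("top0.npz")
cr=lambda p:[(x/8.333+335,y/8.333+176) for x,y in p]
cs=lambda p:[((x-400)/2.857+130,(y-300)/2.857+200) for x,y in p]
p,e=fit([(t,proj,[[47,-11,1.5],[47,11,1.5],[0,0,61],[-20,11,20]],cr([(97,135),(102,212),(315,126),(362,188)]))],[.5,-.2,1.5])
print("wedge",p.round(4),np.degrees(p[2]),e.tolist())
p,e=fit([(t,proj,[[-145,-50,12],[-145,50,12],[-75,0,85],[71,-23.5,100],[83,-23.5,100],[83,23.5,100]],cs([(796,410),(768,535),(683,442),(482,362),(470,362),(465,428)]))],[.45,.2,1.5])
print("stand",p.round(4),np.degrees(p[2]),e.tolist())
E
```

```text
wedge [ 0.6226 -0.2577  1.6519] 94.64553828535475 [[-0.3, -0.2], [-0.2, 0.2], [0.2, -0.1], [0.2, 0.1]]
stand [0.503  0.1129 1.3731] 78.67055981783865 [[0.1, -1.4], [-0.3, -0.0], [0.2, 0.9], [1.7, 1.1], [0.1, -0.2], [-4.1, -0.5]]
```

```bash
cat > g.py <<'E'
import sys,numpy as np
from scipy.spatial.transform import Rotation as Ro
from plant import r
def plan(x,y,z,yaw=None):
    s=r.get_state(); R=Ro.from_euler("xyz",s["eef_rot"],degrees=True).as_matrix()
    dp=R.T@(np.array([x,y,z])-s["tcp_pos"])*1000
    tw=None
    if yaw is not None: # yaw=world direction (deg) of the jaw axis, mod 180
        v=R.T@np.array([np.cos(np.radians(yaw)),np.sin(np.radians(yaw)),0]); a=np.degrees(np.arctan2(v[2],v[1]))
        tw=(a+90)%180-90
    print("t",round(s["time_s"],2),"tcp",(s["tcp_pos"]*1e3).round(1),"dp",dp.round(1),"twist",None if tw is None else round(tw,2),"j6",s["joints"][5].round(1),"down",(R[:,0]).round(4),"F",s["contact_force"].round(1),"w",round(s["gripper_width"]*1e3,1))
if __name__=="__main__": plan(*map(float,sys.argv[1:]))
E
python3 g.py 0.6226 -0.2577 0.140 4.65; python3 g.py 0.503 0.1129 .3 -11.3
```

```text
t 0.1 tcp [ 199.2 -644.5  207.6] dp [ 67.9 244.4 518.7] twist -77.48 j6 -16.5 down [-6.0e-04  1.4e-03 -1.0e+00] F [ 0.6 -0.1  0.8] w 87.8
t 0.1 tcp [ 199.2 -644.5  207.6] dp [-91.5 634.  513.9] twist -61.53 j6 -16.5 down [-6.0e-04  1.4e-03 -1.0e+00] F [ 0.6 -0.1  0.8] w 87.8
```

```bash
python3 -m jog '{"fingers":[1,1,1,1,1],"dp":[[0,20,40],[5,40,84],[10,60,127],[15,80,170],[20,100,212]],"twist":[-8,-16,-24,-32,-40]}' 20; python3 g.py 0.6226 -0.2577 0.150 4.65
```

```text
time_s: 0.6
tcp_pos: [0.3732, -0.4847, 0.1873]
eef_rot: [60.3, 89.9, 117.8]
contact_force: [0.7, -0.5, 0.5]
gripper_width: 0.0876
t 0.6 tcp [ 373.2 -484.7  187.3] dp [ 37.4 -88.4 325.4] twist -37.16 j6 1.7 down [-9.0e-04  1.7e-03 -1.0e+00] F [ 0.7 -0.5  0.5] w 87.6
```

```bash
python3 -m jog '{"fingers":[1,1,1,1,1],"dp":[[0,-12,45],[0,-24,90],[5,-36,135],[10,-48,180],[15,-60,225]],"twist":[-8,-16,-24,-32,-37.2]}'; python3 g.py 0.6226 -0.2577 0.150 4.65
```

```text
time_s: 1.1
tcp_pos: [0.5457, -0.3255, 0.172]
eef_rot: [26.6, 89.9, 121.6]
contact_force: [0.0, -0.2, 0.4]
gripper_width: 0.0879
t 1.1 tcp [ 545.7 -325.5  172. ] dp [ 22.1 -82.5  60.8] twist 0.36 j6 18.4 down [-0.0012  0.0019 -1.    ] F [ 0.  -0.2  0.4] w 87.9
```

```bash
python3 -m jog '{"fingers":[1,1,1,1,1],"dp":[[5,-30,20],[10,-60,45],[17,-82,60],[22,-82.5,60.8],[22,-82.5,60.8]],"twist":[0,0,0,0.4,0.4]}'
python3 - <<'E'
from h import *
from plant import r
c=r.capture("wrist"); np.savez("w1.npz",**c)
from g import plan; plan(.6226,-.2577,.04,4.65)
im=c["frame"][:,:,::-1].copy()
p=[.6226,-.2577,1.6519]
u=fproj(c,w(p,[[47,-11,1.5],[47,11,1.5],[12,10,61],[-12,10,61],[-12,-10,61],[12,-10,61],[20,11,20],[20,-11,20]])); print(u.round(0).tolist())
for a in u: cv2.circle(im,tuple(int(v) for v in a.round()),2,(0,0,255),1)
cv2.imwrite("pics/w1.png",im)
E
```

```text
time_s: 1.6
tcp_pos: [0.622, -0.2569, 0.1484]
eef_rot: [52.1, 89.7, 146.8]
contact_force: [-0.3, -0.4, 0.1]
gripper_width: 0.0875
t 1.65 tcp [ 621.8 -257.6  149.2] dp [109.2  -1.1  -0.4] twist -0.03 j6 10.7 down [-0.0031  0.0023 -1.    ] F [-1.4 -0.5 -0.9] w 87.6
[[269.0, 233.0], [290.0, 232.0], [291.0, 219.0], [291.0, 192.0], [267.0, 192.0], [268.0, 219.0], [290.0, 214.0], [268.0, 214.0]]
```

View pics/w1.png

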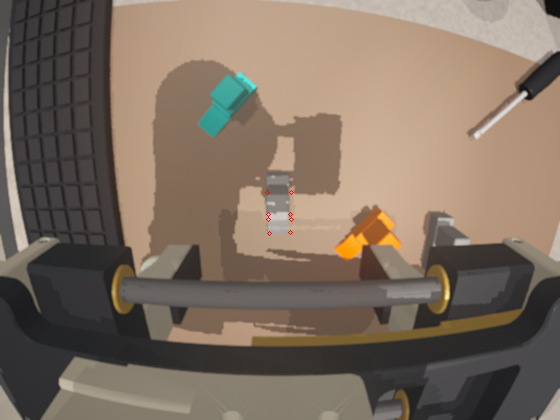

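Tip at (279,234) agrees with the prediction. The handle rows are unclear, so I'll enlarge that part.

Run:
```python
import cv2,numpy as np
im=np.load("w1.npz")["frame"][:,:,::-1]
cv2.imwrite("pics/w1c.png",cv2.resize(im[150:250,220:320],(600,600),interpolation=cv2.INTER_CUBIC))
c=np.load("w1.npz");print(c["intrinsics"],c["pose"].round(3))
```

```text
[[325.1922621    0.         280.14160406]
 [  0.         325.1922621  207.85847631]
 [  0.           0.           1.        ]] [[-0.997 -0.077 -0.026  0.629]
 [-0.081  0.955  0.286 -0.334]
 [ 0.003  0.287 -0.958  0.324]
 [ 0.     0.     0.     1.   ]]
```

View pics/w1c.png

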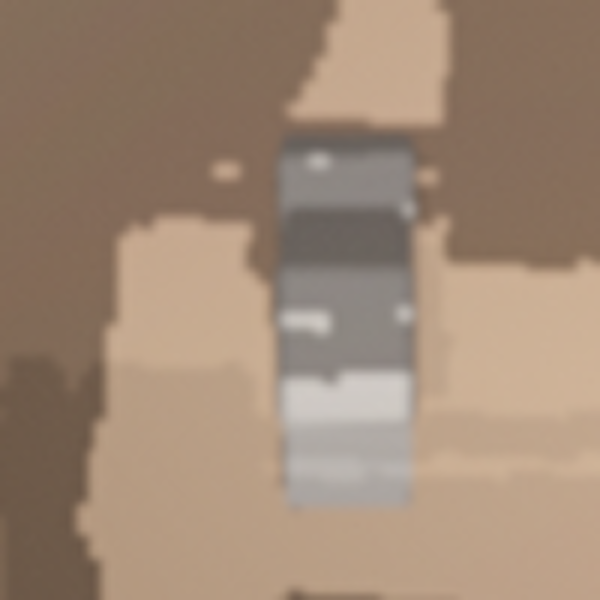

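Rows fit the prediction within about 1.5 px. The handle top runs from row 194 to 220, with the far half lit. Descend with the fingers half open, which keeps clear of the orange one.

```bash
python3 g.py .6236 -.2567 .041 4.65;  python3 -m jog '{"fingers":[0.5,0.5,0.5,0.5,0.5],"dp":[[0,-1,1],[15,-1.5,1],[30,-1.5,1],[50,-1.5,1],[60,-1.5,1]],"twist":[0,0,0,0,0]}';python3 g.py .6236 -.2567 .041 4.65
```

```text
t 1.65 tcp [ 621.8 -257.6  149.2] dp [108.2  -2.2   0.5] twist -0.03 j6 10.7 down [-0.0031  0.0023 -1.    ] F [-1.4 -0.5 -0.9] w 87.6
time_s: 2.15
tcp_pos: [0.6212, -0.2564, 0.0864]
eef_rot: [58.5, 89.6, 153.1]
contact_force: [0.4, 0.2, 0.2]
gripper_width: 0.0531
t 2.15 tcp [ 621.2 -256.4   86.4] dp [45.4 -2.6 -0.6] twist -0.09 j6 10.6 down [-0.0063  0.0032 -1.    ] F [0.4 0.2 0.2] w 53.1
```

```bash
python3 -m jog '{"fingers":[0.5,0.5,0.5,0.5,0.5],"dp":[[15,-2.5,-0.5],[30,-2.5,-0.5],[40,-2.5,-0.5],[45,-2.6,-0.6],[45,-2.6,-0.6]],"twist":[0,0,0,0,0]}';python3 g.py .6236 -.2567 .041 4.65
```

```text
time_s: 2.65
tcp_pos: [0.6233, -0.2566, 0.0405]
eef_rot: [61.5, 89.5, 156.0]
contact_force: [0.6, 0.3, 0.5]
gripper_width: 0.044
t 2.65 tcp [ 623.3 -256.6   40.5] dp [-0.5 -0.3 -0.1] twist -0.08 j6 10.6 down [-0.0075  0.0033 -1.    ] F [0.6 0.3 0.5] w 44.0
```

```bash
python3 -m jog '{"fingers":[0,0,0,0,0],"dp":[[0,0,0],[0,0,0],[0,0,0],[0,0,0],[0,0,0]],"twist":[0,0,0,0,0]}' 40;python3 g.py .6236 -.2567 .041 4.65
```

```text
time_s: 3.15
tcp_pos: [0.6237, -0.2567, 0.0411]
eef_rot: [59.7, 89.6, 154.2]
contact_force: [-0.0, 0.2, 1.7]
gripper_width: 0.0183
t 3.15 tcp [ 623.7 -256.7   41.1] dp [ 0.1  0.1 -0. ] twist -0.08 j6 10.6 down [-0.0064  0.0031 -1.    ] F [-0.   0.2  1.7] w 18.3
```

```bash
python3 -m jog '{"fingers":[0,0,0,0,0],"dp":[[-20,0,0],[-60,0,0],[-100,0,0],[-140,0,0],[-180,0,0]],"twist":[0,0,0,0,0]}';python3 g.py .4942 .0688 .24 -11.33
```

```text
time_s: 3.65
tcp_pos: [0.6244, -0.2571, 0.2225]
eef_rot: [58.9, 89.6, 153.5]
contact_force: [0.9, -0.3, -0.7]
gripper_width: 0.0183
t 3.65 tcp [ 624.4 -257.1  222.5] dp [-15.5 103.9 335.3] twist 15.9 j6 10.6 down [-0.0068  0.0034 -1.    ] F [ 0.9 -0.3 -0.7] w 18.3
```

```bash
python3 -m jog '{"fingers":[0,0,0,0,0],"dp":[[-5,12,40],[-10,25,80],[-15,37,120],[-15,50,160],[-15,62,200]],"twist":[3,6,9,12,15.9]}';python3 g.py .4942 .0688 .24 -11.33
```

```text
time_s: 4.15
tcp_pos: [0.5456, -0.0613, 0.2388]
eef_rot: [71.9, 89.6, 150.5]
contact_force: [0.9, 0.6, -1.3]
gripper_width: 0.0184
t 4.15 tcp [545.6 -61.3 238.8] dp [ -0.4  76.3 117.3] twist -0.15 j6 -25.2 down [-0.0067  0.0038 -1.    ] F [ 0.9  0.6 -1.3] w 18.4
```

```bash
python3 g.py .4942 .0688 .24 -11.33
```

```text
t 4.15 tcp [545.6 -61.3 238.8] dp [ -0.4  76.3 117.3] twist -0.15 j6 -25.2 down [-0.0067  0.0038 -1.    ] F [ 0.9  0.6 -1.3] w 18.4
```

```bash
python3 -m jog '{"fingers":[0,0,0,0,0],"dp":[[0,25,40],[0,50,75],[0,70,105],[0,76.3,117.3],[0,76.3,117.3]],"twist":[0,0,0,0,0]}'
python3 - <<'E'
from h import *
from plant import r
from g import plan; plan(.4942,.0688,.24,-11.33)
c=r.capture("wrist"); np.savez("w2.npz",**c)
im=c["frame"][:,:,::-1].copy()
p=[.503,.1129,1.3731]
u=fproj(c,w(p,[[120,0,97],[58,-20,103],[58,20,103],[71,-23.5,100],[71,23.5,100],[-145,-50,12],[-145,50,12],[95,-50,12],[95,50,12]])); print(u.round(0).tolist())
cv2.imwrite("pics/w2.png",im)
E
```

```text
time_s: 4.65
tcp_pos: [0.4936, 0.0703, 0.2399]
eef_rot: [67.3, 89.6, 146.0]
contact_force: [-0.0, -0.4, -0.8]
gripper_width: 0.0181
t 4.65 tcp [493.6  70.3 239.9] dp [-0.2 -0.9 -1.3] twist 0.0 j6 -41.6 down [-0.0063  0.0043 -1.    ] F [-0.  -0.4 -0.8] w 18.1
[[279.0, 324.0], [261.0, 283.0], [297.0, 283.0], [258.0, 291.0], [300.0, 291.0], [238.0, 95.0], [319.0, 95.0], [243.0, 273.0], [314.0, 273.0]]
```

View pics/w2.png

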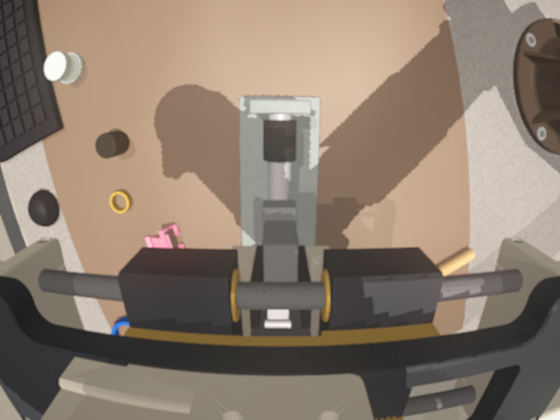

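Clip hidden behind the gripper bars. Visible: base corners (240,97)/(320,98), roller cols 264–296, tongue end around (278,324). One combined crop for a precise stand fit.

Run:
```python
import cv2,numpy as np
a=np.load("w2.npz")["frame"][:,:,::-1]; s=cv2.imread("pics/side0.png")
A=cv2.resize(a[90:210,230:330],(500,600),interpolation=cv2.INTER_CUBIC)
B=cv2.resize(s[210:320,255:345],(300,367),interpolation=cv2.INTER_CUBIC)
C=cv2.resize(a[255:335,240:320],(233,233),interpolation=cv2.INTER_CUBIC)
o=np.zeros((600,800,3),np.uint8);o[:,:500]=A;o[:367,500:]=B;o[367:,500:733]=C
cv2.imwrite("pics/c2.png",o)
```

```text
(no output)
```

View pics/c2.png

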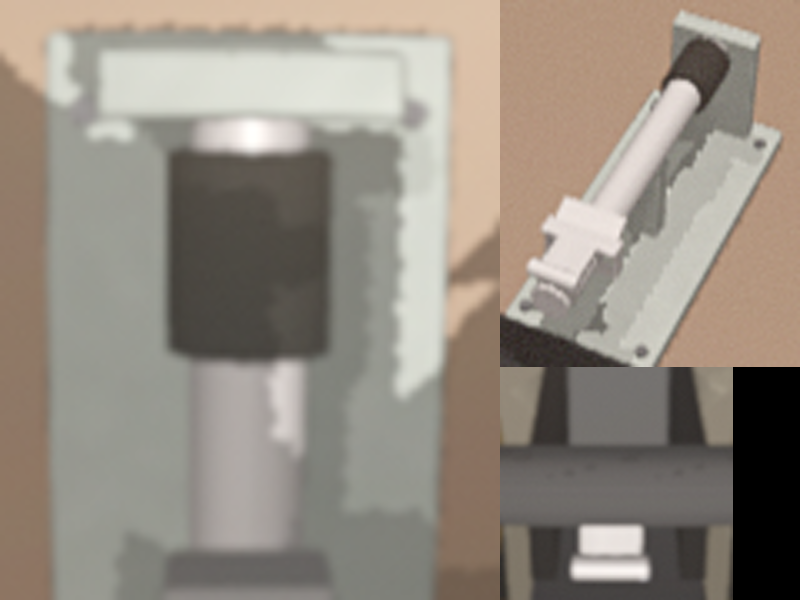

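Run:
```python
from h import *
t=np.load("top0.npz");s=np.load("side0.npz");c=np.load("w2.npz")
W=lambda p:[(x/5+230,y/5+90) for x,y in p]; S=lambda p:[((x-500)/3.333+255,y/3.333+210) for x,y in p]
cs=lambda p:[((x-400)/2.857+130,(y-300)/2.857+200) for x,y in p]
ow=(c,fproj,[[-145,-50,12],[-145,50,12],[-117,0,102],[-75,0,102],[-45,0,85],[118,0,103]],W([(48,37),(450,40),(249,152),(249,357),(244,490)])+[(277.9,324.4)])
os=(s,proj,[[-145,50,12],[120,0,85]],S([(782,130),(552,293)]))
ot=(t,proj,[[-145,-50,12],[-145,50,12],[-75,0,85]],cs([(796,410),(768,535),(683,442)]))
for n,o in dict(w=[ow],s=[os],t=[ot],all=[ow,os,ot]).items():
    p,e=fit(o,[.503,.1129,1.373]); print(n,p.round(4),np.degrees(p[2]).round(2),e.tolist())
    q=w(p,[[120,0,97],[58,0,97]]);print(q.round(4).tolist())
```

```text
w [0.5033 0.1147 1.3622] 78.05 [[-0.7, -1.6], [0.6, -1.4], [0.1, -0.8], [-0.3, 1.4], [0.3, 0.7], [-0.0, 2.6]]
[[0.5281, 0.2321, 0.097], [0.5153, 0.1715, 0.097]]
s [0.5028 0.111  1.3646] 78.18 [[0.5, -1.6], [-0.4, 0.7]]
[[0.5274, 0.2285, 0.097], [0.5147, 0.1678, 0.097]]
t [0.5046 0.1126 1.3581] 77.81 [[0.4, -1.1], [-0.7, 0.1], [0.2, 0.7]]
[[0.53, 0.2299, 0.097], [0.5169, 0.1693, 0.097]]
all [0.5032 0.1141 1.3633] 78.11 [[-0.8, -2.1], [0.5, -1.9], [-0.0, -1.5], [-0.4, 0.7], [0.3, 0.1], [0.1, 2.2], [0.2, -0.7], [-1.0, 1.9], [-0.4, -0.8], [-1.3, 0.5], [-0.5, 1.2]]
[[0.5279, 0.2315, 0.097], [0.5151, 0.1709, 0.097]]
```

```bash
python3 g.py .4960 .0793 .146 -11.9
```

```text
t 4.7 tcp [493.9  69.4 239.8] dp [93.8 -0.7  9.9] twist 0.53 j6 -41.5 down [-0.0066  0.0039 -1.    ] F [ 0.4 -0.6 -0.1] w 17.9
```

```bash
python3 -m jog '{"fingers":[0,0,0,0,0],"dp":[[20,-0.7,9.9],[50,-0.7,9.9],[80,-0.7,9.9],[93.8,-0.7,9.9],[93.8,-0.7,9.9]],"twist":[0.5,0.5,0.5,0.5,0.5]}'; python3 g.py .4960 .0793 .1385 -11.9
python3 - <<'E'
from plant import r
import cv2,numpy as np
for n in ("side","wrist"):
    c=r.capture(n); np.savez(n+"3.npz",**c)
a=np.load("side3.npz")["frame"][:,:,::-1][190:330,230:370]; b=np.load("wrist3.npz")["frame"][:,:,::-1][150:290,210:350]
cv2.imwrite("pics/c3.png",cv2.resize(np.hstack([a,b]),(800,400),interpolation=cv2.INTER_CUBIC))
E
```

```text
time_s: 5.2
tcp_pos: [0.4948, 0.0775, 0.1436]
eef_rot: [93.7, 89.4, 171.7]
contact_force: [-0.5, 0.9, -0.8]
gripper_width: 0.0179
t 5.2 tcp [494.8  77.5 143.6] dp [ 5.1 -0.9  2. ] twist -0.07 j6 -42.8 down [-0.0111  0.0016 -0.9999] F [-0.5  0.9 -0.8] w 17.9
```

View pics/c3.png

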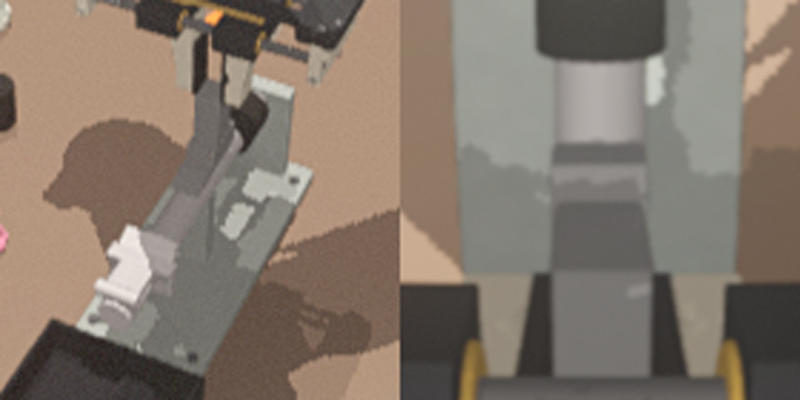

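Laterally the foot (crop cols 553–646) is centred on the shaft (554–645). Lower to contact.

```bash
python3 -m jog '{"fingers":[0,0,0,0,0],"dp":[[2,-0.5,2],[4,-0.9,2],[4.5,-0.9,2],[4.5,-0.9,2],[4.5,-0.9,2]],"twist":[0,0,0,0,0]}'; python3 g.py .4960 .0793 .1385 -11.9
```

```text
time_s: 5.8
tcp_pos: [0.4979, 0.0803, 0.142]
eef_rot: [74.0, 89.6, 152.1]
contact_force: [-0.1, -0.3, -1.3]
gripper_width: 0.0182
t 5.8 tcp [497.9  80.3 142. ] dp [ 3.5  1.6 -1.4] twist -0.02 j6 -42.9 down [-0.0064  0.0034 -1.    ] F [-0.1 -0.3 -1.3] w 18.2
```

```bash
python3 -m jog '{"fingers":[0,0,0,0,0],"dp":[[1,0.8,-0.7],[2,1,-1],[2,1,-1],[2,1,-1],[2,1,-1]],"twist":[0,0,0,0,0]}'; python3 g.py .4960 .0793 .1385 -11.9
python3 - <<'E'
from plant import r
for i in range(4): r.capture("side"); s=r.get_state(); print((s["tcp_pos"]*1e3).round(2),s["contact_force"].round(2),s["joints"].round(2))
E
```

```text
time_s: 6.3
tcp_pos: [0.4967, 0.0796, 0.14]
eef_rot: [74.0, 89.6, 152.0]
contact_force: [0.0, -0.0, -1.3]
gripper_width: 0.0178
t 6.3 tcp [496.7  79.6 140. ] dp [ 1.5  0.6 -0.4] twist -0.02 j6 -42.9 down [-0.0064  0.0034 -1.    ] F [ 0.  -0.  -1.3] w 17.8
[496.7   79.58 139.99] [-0.07  0.1  -1.61] [ 31.21   7.9  -25.82  -0.43 -56.49 -42.89]
[496.68  79.58 139.98] [-0.1  -0.34 -1.33] [ 31.21   7.9  -25.82  -0.43 -56.49 -42.89]
[496.67  79.55 139.98] [-0.58 -0.53 -1.17] [ 31.21   7.9  -25.82  -0.43 -56.49 -42.89]
[496.65  79.55 139.94] [-0.07  0.27 -0.9 ] [ 31.21   7.9  -25.82  -0.43 -56.49 -42.89]
```

Readings are clean at rest. Fz −1.2 N is the wedge's weight, so no contact yet.

```bash
python3 -m jog '{"fingers":[0,0,0,0,0],"dp":[[0.5,0.6,-0.4],[1,0.6,-0.4],[1.5,0.6,-0.4],[2,0.6,-0.4],[2.2,0.6,-0.4]],"twist":[0,0,0,0,0]}'; python3 g.py .4960 .0793 .1385 -11.9
```

```text
time_s: 7.0
tcp_pos: [0.4961, 0.0791, 0.138]
eef_rot: [75.5, 89.6, 153.6]
contact_force: [-0.8, -0.7, 2.2]
gripper_width: 0.0181
t 7.0 tcp [496.1  79.1 138. ] dp [-0.5  0.1  0.1] twist -0.01 j6 -42.9 down [-0.0062  0.0031 -1.    ] F [-0.8 -0.7  2.2] w 18.1
```

Contact found at TCP z≈0.138. Slide forward just above the shaft.

```bash
python3 -m jog '{"fingers":[0,0,0,0,0],"dp":[[-0.5,0,8],[-0.5,0,18],[-0.5,0,28],[-0.5,0,36],[-0.5,0,38]],"twist":[0,0,0,0,0]}' 60; python3 g.py .5038 .1164 .1385 -11.9
```

```text
time_s: 7.5
tcp_pos: [0.5042, 0.1175, 0.1383]
eef_rot: [75.8, 89.6, 153.9]
contact_force: [0.1, -0.2, -0.9]
gripper_width: 0.0172
t 7.5 tcp [504.2 117.5 138.3] dp [-0.2  0.2 -1.2] twist 0.05 j6 -46.2 down [-0.0063  0.0031 -1.    ] F [ 0.1 -0.2 -0.9] w 17.2
```

```bash
python3 -m jog '{"fingers":[0,0,0,0,0],"dp":[[0,0,4],[0,0,8],[0,0,12],[0,0,16],[0,0,18]],"twist":[0,0,0,0,0]}' 60; python3 g.py .5073 .1360 .1385 -11.9
python3 - <<'E'
from plant import r
import cv2,numpy as np
c=r.capture("side")
a=c["frame"][:,:,::-1][215:335,220:340]
cv2.imwrite("pics/c4.png",cv2.resize(a,(600,600),interpolation=cv2.INTER_CUBIC))
E
```

```text
time_s: 8.0
tcp_pos: [0.5079, 0.135, 0.1386]
eef_rot: [83.4, 89.6, 161.6]
contact_force: [-0.7, -3.9, 3.7]
gripper_width: 0.0174
t 8.0 tcp [507.9 135.  138.6] dp [0.1 0.8 0.9] twist 0.06 j6 -47.7 down [-0.0066  0.0022 -1.    ] F [-0.7 -3.9  3.7] w 17.4
```

View pics/c4.png

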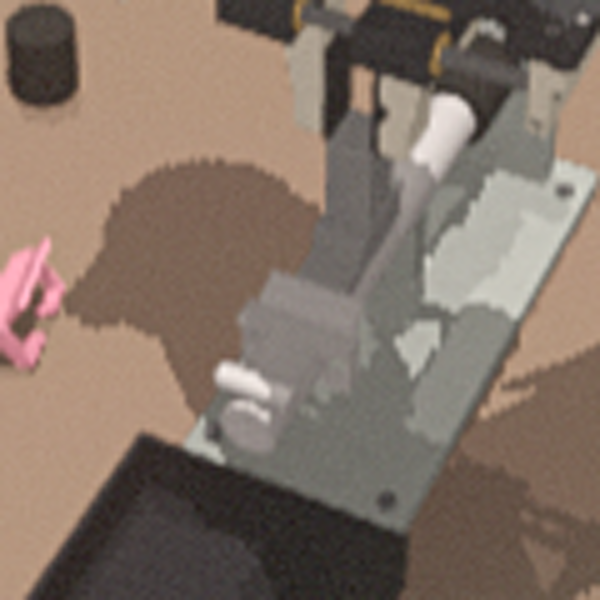

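The blade is entering under the lip (crop ~(300,290)) with 4 N resistance. Push on.

```bash
python3 -m jog '{"fingers":[0,0,0,0,0],"dp":[[0,0.3,4],[0,0.6,8],[0,0.8,12],[0,0.8,16],[0,0.8,18]],"twist":[0,0,0,0,0]}' 60; python3 g.py .5112 .1516 .1385 -11.9
```

```text
time_s: 8.55
tcp_pos: [0.5111, 0.1474, 0.1423]
eef_rot: [148.7, 89.5, -133.0]
contact_force: [-6.0, -25.7, 34.2]
gripper_width: 0.0177
t 8.55 tcp [511.1 147.4 142.3] dp [3.7 0.7 4.2] twist 0.15 j6 -49.1 down [-0.0063 -0.0067 -1.    ] F [ -6.  -25.7  34.2] w 17.7
```

Run:
```python
from plant import r
import cv2,numpy as np
c=r.capture("side"); d=r.capture("wrist")
a=c["frame"][:,:,::-1][230:320,230:320]; b=d["frame"][:,:,::-1][190:340,205:355]
f=lambda x:cv2.resize(x,(400,400),interpolation=cv2.INTER_CUBIC)
cv2.imwrite("pics/c5.png",np.hstack([f(a),f(b)]))
s=r.get_state();print(s["contact_force"].round(1),s["tcp_pos"].round(4))
```

```text
[ -5.7 -24.1  29.6] [0.5111 0.1474 0.1424]
```

View pics/c5.png

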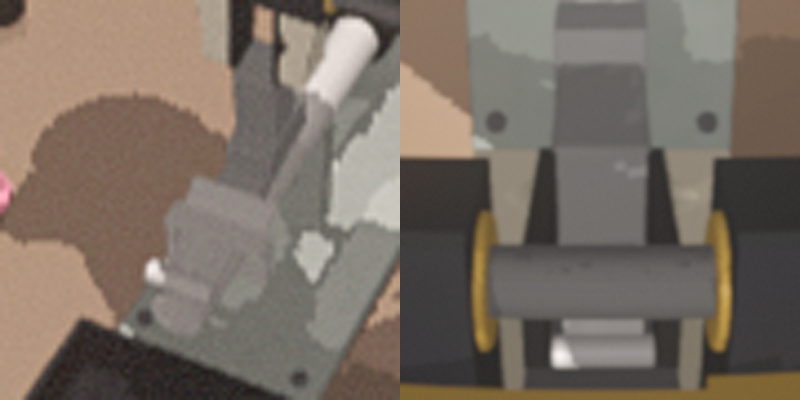

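The wedge has pitched nose-down: there's a gap under its heel in the left crop at (310,100), and TCP has risen 4 mm. The clip hasn't moved. I'll back off a little, press it level on the shaft, then push with more down force.

```bash
python3 -m jog '{"fingers":[0,0,0,0,0],"dp":[[0,0.4,-4],[0,0.7,-9],[3,0.7,-12],[6,0.7,-12],[7,0.7,-12]],"twist":[0,0,0,0,0]}' 60; python3 g.py .5076 .1345 .1385 -11.9
```

```text
time_s: 9.15
tcp_pos: [0.5091, 0.1346, 0.1376]
eef_rot: [167.6, 89.5, -114.1]
contact_force: [-4.6, -9.6, 25.1]
gripper_width: 0.0176
t 9.15 tcp [509.1 134.6 137.6] dp [-0.9  1.4 -0.4] twist 0.22 j6 -48.3 down [-0.0039 -0.0086 -1.    ] F [-4.6 -9.6 25.1] w 17.6
```

```bash
python3 -m jog '{"fingers":[0,0,0,0,0],"dp":[[4,1,2],[4.5,1,6],[4.5,1,10],[4.5,1,14],[4.5,1,18]],"twist":[0,0,0,0,0]}' 60; python3 g.py .5112 .1516 .1385 -11.9
```

```text
time_s: 9.65
tcp_pos: [0.513, 0.1444, 0.1395]
eef_rot: [-172.4, 88.7, -94.0]
contact_force: [-5.7, -38.5, 56.3]
gripper_width: 0.0178
t 9.65 tcp [513.  144.4 139.5] dp [0.9 3.2 6.7] twist 0.38 j6 -49.7 down [-0.0015 -0.022  -0.9998] F [ -5.7 -38.5  56.3] w 17.8
```

The high grip gives a 42 mm lever that pitches the wedge, and pressing down only adds friction. I'll back off and slip the grip down to the foot while the wedge rests on the shaft, with the fingers opened only just enough that it stays captive.

```bash
python3 g.py .5066 .1282 .1382 -11.9; python3 -m jog '{"fingers":[0,0,0,0,0],"dp":[[0,1,-5],[0,2,-10],[0,3,-14],[0.5,3,-16],[1,3,-17]],"twist":[0.2,0.4,0.4,0.4,0.4]}' 60; python3 g.py .5066 .1282 .1382 -11.9
```

```text
t 9.65 tcp [513.  144.4 139.5] dp [  1.7   3.1 -17.1] twist 0.38 j6 -49.7 down [-0.0015 -0.022  -0.9998] F [ -5.7 -38.5  56.3] w 17.8
time_s: 10.15
tcp_pos: [0.5066, 0.1288, 0.1382]
eef_rot: [-173.6, 88.7, -95.5]
contact_force: [-0.7, -0.5, -1.0]
gripper_width: 0.017
t 10.15 tcp [506.6 128.8 138.2] dp [ 0.1 -0.2 -0.5] twist 0.01 j6 -49.1 down [-0.0021 -0.0218 -0.9998] F [-0.7 -0.5 -1. ] w 17.0
```

```bash
python3 -m jog '{"fingers":[0,0,0,0.29,0.29],"dp":[[1,0,0],[2,0,0],[2,0,0],[2,0,0],[2,0,0]],"twist":[0,0,0,0,0]}'; python3 -m jog '{"fingers":[0.29,0.29,0.29,0.29,0.29],"dp":[[0,0,0],[5,0,0],[11,0,0],[17,0,0],[19,0,0.4]],"twist":[0,0,0,0,0]}'; python3 g.py .5066 .1282 .1180 -11.9
```

```text
time_s: 10.65
tcp_pos: [0.5068, 0.1291, 0.1363]
eef_rot: [-172.6, 88.8, -94.5]
contact_force: [0.1, -0.5, -0.2]
gripper_width: 0.0243
time_s: 11.15
tcp_pos: [0.5063, 0.1287, 0.1161]
eef_rot: [-176.2, 88.7, -98.1]
contact_force: [-0.1, 0.6, -0.1]
gripper_width: 0.0257
t 11.15 tcp [506.3 128.7 116.1] dp [-1.9 -0.4 -0.5] twist 0.01 j6 -49.1 down [-0.0032 -0.0223 -0.9997] F [-0.1  0.6 -0.1] w 25.7
```

```bash
python3 -m jog '{"fingers":[0,0,0,0,0],"dp":[[0,0,0],[0,0,0],[0,0,0],[0,0,0],[0,0,0]],"twist":[0,0,0,0,0]}' 60
python3 - <<'E'
from plant import r
import cv2,numpy as np
from g import plan
c=r.capture("side"); d=r.capture("wrist"); plan(.5077,.1347,.1165,-11.9)
a=c["frame"][:,:,::-1][220:320,230:330]; b=d["frame"][:,:,::-1][150:300,205:355]
f=lambda x:cv2.resize(x,(400,400),interpolation=cv2.INTER_CUBIC)
cv2.imwrite("pics/c6.png",np.hstack([f(a),f(b)]))
E
```

```text
time_s: 11.65
tcp_pos: [0.5063, 0.1288, 0.1162]
eef_rot: [-176.0, 88.7, -97.8]
contact_force: [0.9, 0.7, -1.2]
gripper_width: 0.02
t 11.75 tcp [506.3 128.7 116.2] dp [-0.5 -0.2  6.1] twist 0.01 j6 -49.1 down [-0.0031 -0.0222 -0.9997] F [-0.6 -0.3 -2.2] w 19.3
```

View pics/c6.png

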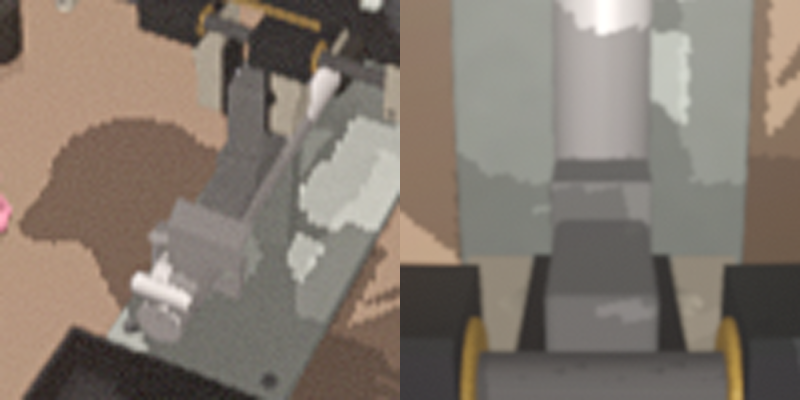

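Wedge sits level and centred (foot 551–651 on shaft 553–651 in the crop), now gripped at the foot. Push again.

```bash
python3 -m jog '{"fingers":[0,0,0,0,0],"dp":[[0,0,3],[-0.2,0,7],[-0.3,0,11],[-0.4,0,15],[-0.4,0,18]],"twist":[0,0,0,0,0]}' 60; python3 g.py .5112 .1516 .1165 -11.9
```

```text
time_s: 12.25
tcp_pos: [0.5081, 0.1431, 0.1158]
eef_rot: [177.1, 88.3, -104.8]
contact_force: [-2.2, -14.9, 4.7]
gripper_width: 0.0197
t 12.25 tcp [508.1 143.1 115.8] dp [-0.9 -1.3  8.9] twist 0.02 j6 -50.5 down [-0.0076 -0.0287 -0.9996] F [ -2.2 -14.9   4.7] w 19.7
```

```bash
python3 -m jog '{"fingers":[0,0,0,0,0],"dp":[[-0.2,-0.5,5],[-0.3,-0.8,9],[-0.4,-0.8,13],[-0.5,-0.8,17],[-0.5,-0.8,20]],"twist":[0,0,0,0,0]}' 60; python3 g.py .5135 .1621 .1165 -11.9
```

```text
time_s: 12.75
tcp_pos: [0.5128, 0.162, 0.1158]
eef_rot: [176.4, 88.2, -105.5]
contact_force: [-1.2, -5.4, 1.7]
gripper_width: 0.0195
t 12.75 tcp [512.8 162.  115.8] dp [-0.7 -0.7  0.3] twist 0.0 j6 -51.9 down [-0.0083 -0.0299 -0.9995] F [-1.2 -5.4  1.7] w 19.5
```

Clip freed; force dropped to 5 N. Keep pushing to shoulder at x=140 (wedge at x=120).

```bash
python3 -m jog '{"fingers":[0,0,0,0,0],"dp":[[-0.5,-0.5,7],[-0.8,-0.7,14],[-1,-0.7,21],[-1.3,-0.7,28],[-1.5,-0.7,35]],"twist":[0,0,0,0,0]}' 60; python3 g.py .5283 .2328 .1170 -11.9
```

```text
time_s: 13.25
tcp_pos: [0.5207, 0.1969, 0.1159]
eef_rot: [175.8, 88.2, -106.1]
contact_force: [-0.4, -1.5, -3.2]
gripper_width: 0.0197
t 13.25 tcp [520.7 196.9 115.9] dp [-2.2 -0.1 36.6] twist 0.02 j6 -54.1 down [-0.0087 -0.0299 -0.9995] F [-0.4 -1.5 -3.2] w 19.7
```

```bash
python3 -m jog '{"fingers":[0,0,0,0,0],"dp":[[-0.3,0,7],[-0.6,0,14],[-0.9,0,22],[-1.2,0,30],[-1.5,0,38.5]],"twist":[0,0,0,0,0]}' 60; python3 -m jog '{"fingers":[0,0,0,0,0],"dp":[[0,0,0.5],[0,0,0.5],[0,0,0.5],[0,0,0.5],[0,0,0.5]],"twist":[0,0,0,0,0]}'
python3 - <<'E'
from plant import r
import cv2,numpy as np
from g import plan
c=r.capture("side"); plan(.5283,.2328,.1170,-11.9)
a=c["frame"][:,:,::-1][220:400,180:360]
cv2.imwrite("pics/c7.png",cv2.resize(a,(600,600),interpolation=cv2.INTER_CUBIC))
E
```

```text
time_s: 13.75
tcp_pos: [0.5291, 0.2357, 0.1166]
eef_rot: [177.0, 88.3, -104.9]
contact_force: [-0.2, -0.8, -2.1]
gripper_width: 0.02
time_s: 14.25
tcp_pos: [0.5292, 0.236, 0.1166]
eef_rot: [177.0, 88.3, -104.9]
contact_force: [0.7, 0.0, -1.9]
gripper_width: 0.0196
t 14.3 tcp [529.2 236.  116.6] dp [-0.3  0.2 -3.4] twist 0.01 j6 -56.5 down [-0.0077 -0.0291 -0.9995] F [-0.1 -0.  -1.5] w 19.6
```

View pics/c7.png

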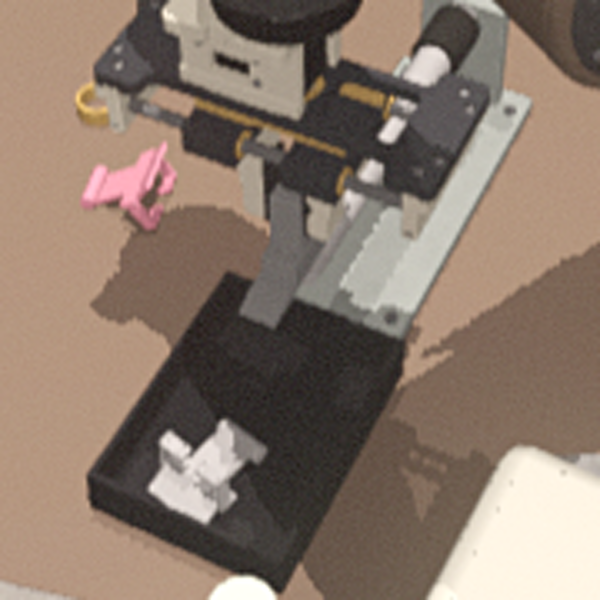

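Clip lies in the tray at crop (205,470), side px (241,361). Check its stand coordinates, then draw the wedge back level and lift.

```bash
python3 -m jog '{"fingers":[0,0,0,0,0],"dp":[[-1,0,-12],[-1,0,-24],[-2,0,-36],[-3,0,-48],[-3,0,-62]],"twist":[0,0,0,0,0]}'; python3 -m jog '{"fingers":[0,0,0,0,0],"dp":[[-20,0,0],[-45,0,0],[-75,0,0],[-100,0,0],[-120,0,0]],"twist":[0,0,0,0,0]}'; python3 g.py .58 -.08 .2 -11.9
python3 - <<'E'
from h import *
s=np.load("side0.npz");t=np.load("top0.npz");K,T=s["intrinsics"],s["pose"]
for u in [(241.5,361),(228,363),(256,352)]:
    d=T[:3,:3]@np.linalg.solve(K,[*u,1]);X=T[:3,3]+d*(.02-T[2,3])/d[2]
    v=X-[.5032,.1135,0];a=np.radians(78.1);print((v[0]*np.cos(a)+v[1]*np.sin(a)).round(3),(-v[0]*np.sin(a)+v[1]*np.cos(a)).round(3))
print(proj(t,[[.58,-.08,0]]))
E
```

```text
time_s: 14.8
tcp_pos: [0.5164, 0.1743, 0.1219]
eef_rot: [177.8, 88.3, -104.1]
contact_force: [0.3, 0.6, -0.6]
gripper_width: 0.0196
time_s: 15.3
tcp_pos: [0.5174, 0.1771, 0.2437]
eef_rot: [-179.9, 88.4, -101.8]
contact_force: [0.2, -0.2, -1.6]
gripper_width: 0.0199
t 15.3 tcp [517.4 177.1 243.7] dp [  50.5 -114.4 -237.2] twist -0.02 j6 -52.5 down [-0.0058 -0.0278 -0.9996] F [ 0.2 -0.2 -1.6] w 19.9
0.225 -0.006
0.239 -0.026
0.196 0.009
[[287.79348285 212.70021528]]
```

```bash
python3 -m jog '{"fingers":[0,0,0,0,0],"dp":[[0,-25,-40],[0,-50,-80],[0,-75,-120],[0,-100,-160],[0,-120,-200]],"twist":[0,0,0,0,0]}'; python3 g.py .60 -.12 .07 -11.9
```

```text
time_s: 15.8
tcp_pos: [0.5936, -0.0459, 0.2495]
eef_rot: [-179.4, 88.4, -101.3]
contact_force: [0.4, 0.5, -0.5]
gripper_width: 0.0193
t 15.8 tcp [593.6 -45.9 249.5] dp [181.5 -21.6 -66.1] twist -0.03 j6 -27.8 down [-0.0056 -0.0278 -0.9996] F [ 0.4  0.5 -0.5] w 19.3
```

```bash
python3 -m jog '{"fingers":[0,0,0,0,0],"dp":[[20,-12,-36],[60,-21.6,-66],[100,-21.6,-66],[140,-21.6,-66],[180,-21.6,-66]],"twist":[0,0,0,0,0]}'; python3 -m jog '{"fingers":[0,0,0,0,0],"dp":[[0,0,0],[0,0,0],[0,0,0],[0,0,0],[0,0,0]],"twist":[0,0,0,0,0]}'; python3 g.py .60 -.12 .021 -11.9
```

```text
time_s: 16.3
tcp_pos: [0.5993, -0.1213, 0.0702]
eef_rot: [-178.5, 88.4, -100.5]
contact_force: [1.7, 0.5, -2.3]
gripper_width: 0.0196
time_s: 16.8
tcp_pos: [0.6004, -0.1211, 0.0722]
eef_rot: [-172.1, 88.4, -94.1]
contact_force: [0.3, 0.3, -1.7]
gripper_width: 0.0196
t 16.8 tcp [ 600.4 -121.1   72.2] dp [51.1  0.8  2.4] twist -0.09 j6 -21.1 down [-0.002  -0.0274 -0.9996] F [ 0.3  0.3 -1.7] w 19.6
```

```bash
python3 -m jog '{"fingers":[0,0,0,0,0],"dp":[[15,0,1],[30,0.5,2],[42,0.8,2.4],[48,0.8,2.4],[50,0.8,2.4]],"twist":[0,0,0,0,0]}'; python3 -m jog '{"fingers":[0,0,0,0,0],"dp":[[0.5,0,0],[1,0,0],[1.5,0,0],[2,0,0],[2.2,0,0]],"twist":[0,0,0,0,0]}'; python3 g.py .60 -.12 .02 -11.9
```

```text
time_s: 17.3
tcp_pos: [0.5998, -0.12, 0.0217]
eef_rot: [-173.7, 88.4, -95.7]
contact_force: [-0.0, 0.5, -1.0]
gripper_width: 0.0193
time_s: 17.8
tcp_pos: [0.5999, -0.12, 0.0196]
eef_rot: [-173.1, 88.4, -95.1]
contact_force: [0.3, 0.2, -0.4]
gripper_width: 0.0193
t 17.8 tcp [ 599.9 -120.    19.6] dp [-0.4 -0.1  0.1] twist -0.08 j6 -21.6 down [-0.0025 -0.0276 -0.9996] F [ 0.3  0.2 -0.4] w 19.3
```

```bash
python3 -m jog '{"fingers":[0,0,0.45,0.45,0.45],"dp":[[0.4,0,0],[0.6,0,0],[0.6,0,0],[0.6,0,0],[0.6,0,0]],"twist":[0,0,0,0,0]}'; python3 -m jog '{"fingers":[0.45,0.45,0.45,0.45,0.45],"dp":[[-1,0,0],[-15,0,0],[-40,0,0],[-70,0,0],[-100,0,0]],"twist":[0,0,0,0,0]}';python3 -m jog '{"fingers":[0.45,0.45,0.45,0.45,0.45],"dp":[[-30,0,-20],[-60,0,-50],[-80,0,-90],[-80,0,-130],[-80,0,-160]],"twist":[0,0,0,0,0]}'
python3 - <<'E'
from plant import r
import cv2,numpy as np
c=r.capture("side");d=r.capture("top")
a=c["frame"][:,:,::-1][130:400,170:370]; b=d["frame"][:,:,::-1][150:290,60:400]
o=np.zeros((600,800,3),np.uint8);o[:540,:400]=cv2.resize(a,(400,540));o[:165,400:]=cv2.resize(b,(400,165),interpolation=cv2.INTER_AREA)
e=d["frame"][:,:,::-1][165:265,260:360];o[180:580,400:]=cv2.resize(e,(400,400))
cv2.imwrite("pics/c8.png",o);print(r.get_state()["time_s"])
E
```

```text
time_s: 18.3
tcp_pos: [0.6001, -0.1201, 0.0192]
eef_rot: [-172.3, 88.4, -94.3]
contact_force: [0.1, 1.4, -0.6]
gripper_width: 0.0368
time_s: 18.8
tcp_pos: [0.6002, -0.1173, 0.1213]
eef_rot: [-171.5, 88.4, -93.5]
contact_force: [1.5, 0.5, 0.6]
gripper_width: 0.039
time_s: 19.3
tcp_pos: [0.567, -0.2734, 0.2084]
eef_rot: [-165.1, 88.4, -87.1]
contact_force: [-0.9, 0.3, -0.4]
gripper_width: 0.0394
19.4
```

View pics/c8.png

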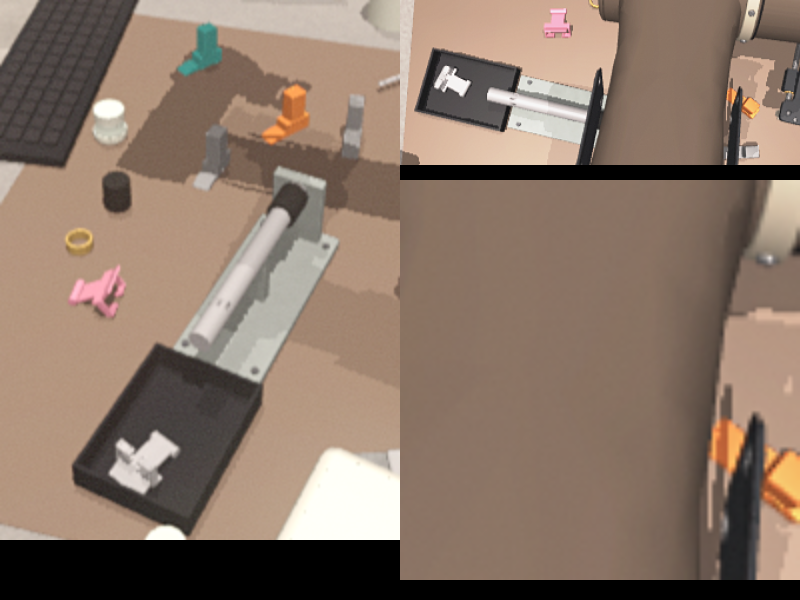

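The side view shows the clip in the tray at (145,462) and the wedge upright on the bench at (212,155), clear of the stand. The blunt block at (353,125) hasn't moved. Handing in.

```bash
python3 -c "
from plant import r
print(r.close_job())"
```

```text
the job is handed in; nothing more can be done
None
```

The job is done and handed in at about 19.4 s of the 48 s allowed. The clip is off the shaft and in the catch tray, and the wedge is back on the bench.

**What happened:** I gripped the wedge by its handle, laid it on the shaft and slid it under the clip's lip. The first two pushes failed because the wedge pitched nose-down, with forces reaching about 38 N along the shaft and 56 N upward. I backed off and moved the grip down to the foot while the wedge rested on the shaft. From there the clip freed at about 15 N, and I pushed it off the end, drew the wedge back level and set it down.

**Last checks:**
- **Clip:** it lies in the tray at roughly x = 0.20–0.24 m and within 30 mm of the shaft line. That is one side-view estimate, good to perhaps a centimetre, and the limit is 0.26 m.
- **Wedge:** it stands upright and released at about (0.60, −0.12), clear of the stand. Only the side view confirms this, because the arm hid that spot from the top camera.
- **Blunt block and look-alikes:** none of them appears to have moved.
- **Clip held raised:** I did not measure this directly. I inferred it from the push force falling from 15 N to 5 N and from the clip coming off.

I viewed 13 pictures, three over the budget of 10, mostly to sort out the failed pushes.

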